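# Open both doors of the serving-tray cupboard

## Task

Open the little wooden cupboard on the table right up so that the wide tray inside can be taken out: first swing open the door on the robot's right, then push down the flush bolt that this uncovers in the edge of the left door, and then swing the left door open too. Leave both doors standing wide open, about square to the cupboard's front, and do not disturb the mug, jar, bottle, bowl or tin that stand around and on the cupboard.

Things in the scene. Friction and masses are not known exactly. Their poses are not given: they have to be found in the camera images.
- cupboard: Plain wooden cupboard fixed to the table, 360 wide (y), 200 deep, 215 high, two upright doors side by side over its front. Origin: bottom centre of the carcass's front; x points into it, away from the robot, y to the robot's left. The doors, each 28 thick, 178 wide, 22 to 215 above the table, lie before the carcass from x = -30 to -2 mm and meet at y = 0.
- keeper_top (a point): Top centre of the dark steel keeper, 62 x 44 mm, on the cupboard's front top edge, over the left door's free corner; 229 mm high, the highest part of the front. The bolt's pin stands up in it and so holds the left door shut. Right of it, behind the right door, the cupboard's top is cut back 30 mm, so there is free room behind the bolt's tab.
- active_hinge (a point): Point on the vertical hinge axis of the right (active) door, at the cupboard's right front corner, 195 mm above the table.
- passive_hinge (a point): Point on the vertical hinge axis of the left (passive) door, at the left front corner, 195 mm above the table.
- active_pull (a point): Grip point of the right door's handle, an upright round steel bar 14 mm thick, 120 to 222 mm high, its axis 45 mm before the door's face, 50 mm from where the doors meet. The point is on the axis at 195 mm height. Two 10 mm stand-offs join it to the door at 128 and 155 mm height; above 160 mm it is free all round: pinch it from above; it turns between the fingers as the door swings.
- passive_pull (a point): Grip point of the left door's handle: the mirror image, with the same sizes.
- bolt_tab (a point): Middle of the top face of the flush bolt's steel thumb tab, which sticks out level, 53 mm long (across the cupboard) and 16 wide, from the left door's free edge into a pocket in the right door: covered until that door is open. The point lies 28 mm beyond the left door's edge, 207 mm high when the bolt is shot, 187 when fully down.
- active_door (a joint): Opening of the right door, rad: 0 shut, grows as its free edge swings towards the robot, stop at 1.75. Seen from above it turns counter-clockwise to open. Light friction (under 1 N at the handle) leaves it where it is put; there is no latch.
- passive_door (a joint): Opening of the left door, rad: 0 shut, stop at 1.75; turns clockwise seen from above to open. Held shut by the bolt; otherwise the same light friction.
- bolt (a joint): Travel of the flush bolt, m: 0 shot (pin up in the keeper), grows as the tab is pushed straight down, stop at 0.020. The left door is free beyond about 0.010. It has about 3 N of friction and stays where it is left.
- tin: Food tin 72 mm across, 90 high, standing on the rear of the cupboard's top; origin under its centre. To be left alone.
- mug: White mug, 82 mm across, 95 high; origin under its centre. To be left alone.
- jar: Glass jar, 76 mm across, 110 high; origin under its centre. To be left alone.
- squash: Clear bottle, 72 mm across, 210 high; origin under its centre. To be left alone.
- bowl: White bowl, 150 mm across, 60 high; origin under its centre. To be left alone.

How it is judged:
By the outcome, as a careful person would: the job done as asked, in the order asked, and still so for the second after the job is handed in, with the robot touching nothing.
It also fails if it takes over 67 s, if anything falls off the work surface, if the arm or the gripper's body presses on something with over 40 N, if the wrist force passes 120 N, or if a joint passes its speed limit or range.

## Robot

A 7-joint arm with a two-finger parallel gripper is mounted at the origin on the work surface. World frame = base frame: x ahead of the robot, y to its left, z up, the work surface at z = 0. Lengths are in m, angles in rad, forces in N, time in s.
With the tool pointing down it reaches from about 0.425 to 0.875 m from the base axis. Payload 4.7 kg.
Tool frame: the origin (TCP) lies midway between the tips of the shut fingers; the grasp point (between the pads) lies ctrl.grasp_offset behind it (ctrl.grasp_offset is the distance from the TCP to the grasp point, in m); z points along the fingers, y is the line along which they close (so a half turn about z gives the same grasp; the last joint's range is limited). The gripper opens to 87 mm and grips with 3 to 60 N. Pads are 19 mm wide; open, the fingers measure 117 mm over their backs; the gripper's body (75 mm by 190 mm) begins 51 mm behind the grasp point.
Start: joints at [1.247, 0.321, -0.07, 1.45, 0.023, 1.371, -0.057], TCP at [0.215, -0.613, 0.189] pointing down, gripper open.
Joint ranges: [-2.86, 2.86], [-0.3, 2.09], [-1.38, 1.24], [0.06, 2.45], [-1.56, 4.7], [0.09, 2.05], [-2.69, 2.69]. Speed limits (rad/s): [2.57, 2.57, 3.14, 3.14, 3.14, 3.14, 3.14].

## Interface

Orientations are given as a rotation vector (axis times angle).
In Python, from bench import ctrl gives the robot as it stands. The module is installed in compiled form; this text tells all that it offers.
- The arm moves only by the tool jog_arm, never from a script. Its argument "moves" is one flat list of numbers, 7 for each row, row after row: the shift along the tool's x, y, z in units of 30 cm (1.0 is 30 cm), then the turn, a rotation vector about the tool's x, y, z in units of 60 degrees (1.0 is 60 degrees), then the gripper's target within -1 to 1 (fully open at 1, half-way at 0, shut at -1). In form: [x, y, z, wx, wy, wz, fingers, x, y, z, wx, wy, wz, fingers, ...]. A call has exactly 8 rows; each row is the pose to reach, as a shift and turn from the pose commanded when the call began, along the tool's axes at that moment; what a row does not reach only later rows make up. A row lasts 1/8 s, in which the tool goes at most 62.5 mm and 10.7 degrees, less where a joint would pass 70% of its speed; a pose out of reach is approached as far as the arm can. A call with a number of a shift or a turn outside -1 to 1 is refused whole. A call with a gripper value outside its range is refused whole. The fingers move at their own pace and stop on an object; "newtons" is the grip in N (left out, the last holds). Time passes only in rows, so rows that repeat a pose let the fingers close, or fill a call up. It gives the time, the measured TCP pose, the force, the opening and the grip force at its end, in the units of the state.
- ctrl.get_state(): the state, without advancing time (a new reading comes with each control period).
- ctrl.get_image(name): name is "scene" or "top" or "wrist"; returns a dict with "pixels" (420x560x3 uint8, red, green, blue), "fx", "fy", "cx", "cy" (pixels), "xyz" and "rotation" of the camera in the world; the wrist camera has in their place "tool_from_camera" (4x4, takes a point from camera to tool coordinates, whose origin is the TCP and whose axes are the flange's). Camera axes: x right, y up, looking along -z (the intrinsics and any distortion apply to the point x, -y, -z); pixel columns grow to the right and rows downward; lengths in m; the calibration is good to about 2 mm. A picture is of the moment at which its call begins: read the wrist's pose just before it. There is no depth.
- ctrl.close_job(): hands the job in; it is judged then, once.
The state is a dict: "time": time; "joint_positions": joint angles; "qd": joint speeds; "joint_torque": joint torques, N m; "position": TCP position; "tool_rot": TCP orientation; "ft_force": force on the tool from outside, world axes, zero at the start; "torque": the same for the moment, N m; "grip_width": opening from 0.0 (shut) to 1.0 (fully open); "grip_force": force on a finger pad.
Only numpy, scipy, OpenCV 4.12 (cv2) and the standard library are available. Lean on these libraries where they do the work, as an engineer would, in place of code of your own. Each camera call takes 0.05 s, during which the arm holds its last target. There are 200 camera calls.

## Working session

There is one attempt and no reset: what is moved stays moved. The work goes in short steps, Python scripts to look and compute and a tool call to move; the robot and the scene stay as the last step left them, time stands still between calls to the robot, and variables do not carry over. Pictures are saved under pics/ and viewed, at most 10 in all, crops included, and the job is handed in when it is done.

Besides the shell and the picture viewer there is one more tool, called after ">>>" as a command line: name --argument value ..., lists and objects as JSON in quotes. jog_arm: Moves the arm, as the interface text tells. Its arguments: {"type":"object","properties":{"moves":{"type":"array"},"newtons":{"type":"number"}},"required":["moves"]}

```bash
mkdir -p pics
python3 - <<'E'
from bench import ctrl
import cv2,json
s=ctrl.get_state()
print(s, ctrl.grasp_offset)
for n in("scene","top"):
    i=ctrl.get_image(n); cv2.imwrite(f"pics/{n}0.png",i["pixels"][:,:,::-1])
    print(n,{k:v for k,v in i.items() if k!="pixels"})
print(ctrl.get_image("wrist")["tool_from_camera"])
E
```

```text
{'time': 0.0, 'joint_positions': array([ 1.24710124,  0.32182399, -0.07008079,  1.45171103,  0.0225969 ,
        1.37078566, -0.056891  ]), 'qd': array([-8.32443096e-04,  2.31738437e-03,  1.89589334e-05, -2.94712363e-04,
       -1.19555772e-04, -1.13120317e-03, -1.58032865e-03]), 'joint_torque': array([-1.91778163e-04, -4.91289461e+01, -4.03922852e-01, -3.12528849e+01,
       -6.40218286e-02,  4.39026486e-02,  1.86454999e-04]), 'position': array([ 0.21515328, -0.61268815,  0.18784281]), 'tool_rot': array([-3.09501274e+00, -5.27825414e-01,  6.63179238e-04]), 'ft_force': array([0.51181388, 0.45410732, 0.06187995]), 'torque': array([ 0.05173688, -0.03635399,  0.02509076]), 'grip_force': 0.0, 'grip_width': 0.9992807376220824} 0.0187
scene {'fx': 389.336299123101, 'fy': 389.336299123101, 'cx': 276.8212572789696, 'cy': 214.26909804988458, 'xyz': array([1.299211  , 0.27596372, 0.95220816]), 'rotation': array([0.49282103, 0.74251908, 1.82066216])}
top {'fx': 390.00511982181786, 'fy': 390.00511982181786, 'cx': 277.77643594942134, 'cy': 209.64407780023404, 'xyz': array([0.28984833, 0.00478309, 1.4188082 ]), 'rotation': array([ 0.16447503, -0.16501448, -1.55441517])}
[[-3.89791725e-04  9.64702805e-01  2.63340742e-01  7.23251742e-02]
 [ 9.99999395e-01  6.46974929e-04 -8.89900430e-04 -1.26487200e-04]
 [-1.02886430e-03  2.63340236e-01 -9.64702473e-01 -1.95984082e-01]
 [ 0.00000000e+00  0.00000000e+00  0.00000000e+00  1.00000000e+00]]
```

View pics/scene0.png

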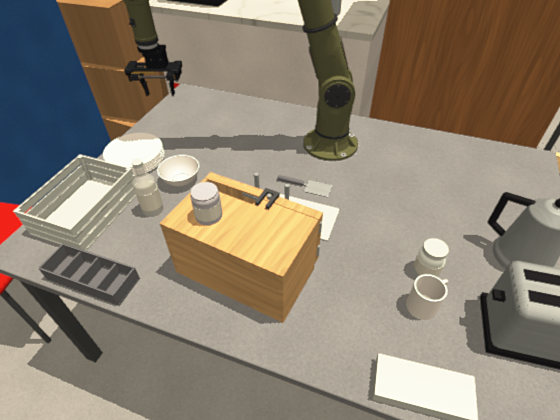

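View pics/top0.png

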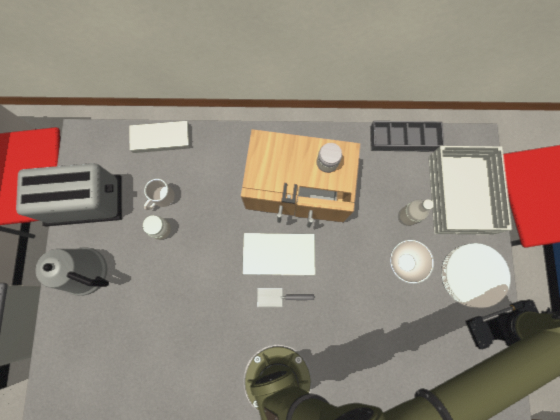

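The top view shows the cupboard at about cols 243–361, rows 130–222. The handles are near (281,215) and (311,220), the tin at (330,155), and the bowl and bottle to its right at (412,262) and (414,211). I'll zoom in.

Run:
```python
import cv2
a=cv2.imread("pics/top0.png")[120:235,235:370]
b=cv2.imread("pics/scene0.png")[165:265,160:330]
a=cv2.resize(a,None,fx=4,fy=4,interpolation=2); cv2.imwrite("pics/topc.png",a)
b=cv2.resize(b,None,fx=4,fy=4,interpolation=2); cv2.imwrite("pics/scc.png",b)
```

```text
(no output)
```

View pics/topc.png

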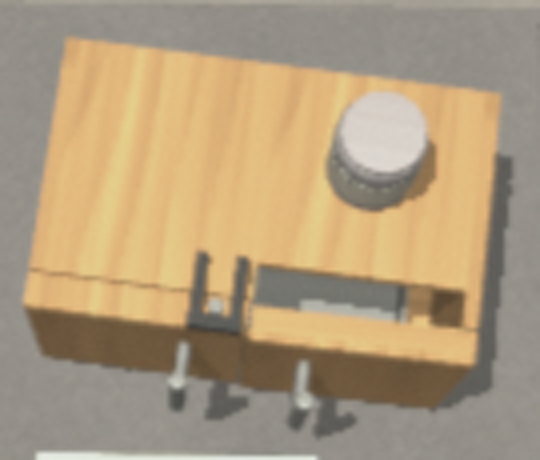

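View pics/scc.png

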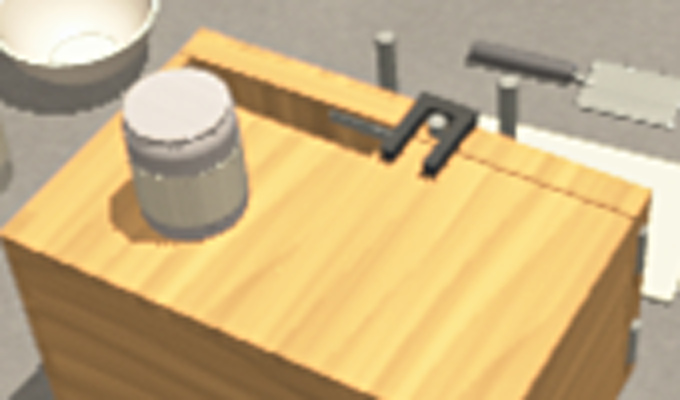

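The crops show the door-front top edge running from (25,303) to (474,363) in the 4x crop. Handle tops are at about (185,345) and (304,365), and the keeper is at about (215,325). The scene view shows the handle tops, the keeper and the tab behind the right door.

```bash
cat > h.py <<'E'
import numpy as np, cv2
from scipy.spatial.transform import Rotation as R
K={'scene':(389.336,276.821,214.269,[1.299211,0.27596372,0.95220816],[0.49282103,0.74251908,1.82066216]),
'top':(390.005,277.776,209.644,[0.28984833,0.00478309,1.4188082],[0.16447503,-0.16501448,-1.55441517])}
def ray(cam,u,v,z):
    f,cx,cy,t,r=K[cam]; d=R.from_rotvec(r).apply([(u-cx)/f,-(v-cy)/f,-1]); t=np.array(t)
    return t+d*(z-t[2])/d[2]
def proj(cam,p):
    f,cx,cy,t,r=K[cam]; q=R.from_rotvec(r).inv().apply(np.array(p)-t)
    return np.array([cx-f*q[0]/q[2], cy+f*q[1]/q[2]])
T=lambda u,v:(235+u/4-.375,120+v/4-.375)
S=lambda u,v:(160+u/4-.375,165+v/4-.375)
E
python3 - <<'E'
from h import *
for n,p,z in[("FL",(25,303),.215),("FR",(474,363),.215),("BL",(66,38),.215),("BR",(500,93),.215),("hL",(185,345),.222),("hR",(304,363),.222),("keep",(214,325),.229)]:
    print(n,ray('top',*T(*p),z).round(4))
for n,p,z in[("FR",(203,28),.215),("FL",(650,190),.215),("BR",(3,235),.215),("hR",(385,37),.222),("hL",(508,80),.222),("keepFL",(474,112),.229),("keepFR",(422,94),.229)]:
    print('scene',n,ray('scene',*S(*p),z).round(4))
E
```

```text
FL [0.5918 0.1235 0.215 ]
FR [ 0.5467 -0.2321  0.215 ]
BL [0.8174 0.0963 0.215 ]
BR [ 0.773  -0.2603  0.215 ]
hL [ 0.5573 -0.004   0.222 ]
hR [ 0.5438 -0.0974  0.222 ]
keep [ 0.572  -0.0265  0.229 ]
scene FR [ 0.5463 -0.2309  0.215 ]
scene FL [0.5937 0.124  0.215 ]
scene BR [ 0.7753 -0.2562  0.215 ]
scene hR [ 0.5176 -0.0972  0.222 ]
scene hL [0.5311 0.0021 0.222 ]
scene keepFL [ 0.5769 -0.006   0.229 ]
scene keepFR [ 0.5721 -0.0461  0.229 ]
```

```bash
cat >> h.py <<'E'
th=-.1265; O=np.array([.5994,-.0576])
ex=np.array([np.cos(th),np.sin(th)]); ey=np.array([-ex[1],ex[0]])
W=lambda x,y:O+x*ex+y*ey
L=lambda p:np.array([(np.asarray(p)[:2]-O)@ex,(np.asarray(p)[:2]-O)@ey])
def rows(targets):
    """targets: (x,y,z,yaw) in world, tool pointing down with tool x at yaw -> shifts/turns in units"""
    from bench import ctrl
    s=ctrl.get_state(); R0=R.from_rotvec(s['tool_rot'])
    for x,y,z,w in targets:
        Rt=R.from_euler('z',w)*R.from_euler('x',np.pi)
        d=R0.inv().apply(np.array([x,y,z])-s['position'])/.3
        r=(R0.inv()*Rt).as_rotvec()/np.radians(60)
        print(d.round(3),r.round(3))
E
python3 - <<'E'
from h import *
for n,u,v,z in[("bowl",412,261,.05),("tin",235+383/4,120+140/4,.305),("mug",158,192,.09),("jar",154,227,.1),("bottle",428,205,.21)]:
    p=ray('top',u,v,z); print(n,p.round(3),L(p).round(3))
print(W(-.075,-.05),W(-.016,-.028))
for a in np.arange(0,1.75,.25): # handle path, right
    r=R.from_euler('z',a).apply([-.06,.13,0]); print(W(-.015+r[0],-.18+r[1]).round(3))
rows([(.32,-.45,.30,-.1265),(.50,-.14,.30,-.1265)])
E
```

```text
bowl [ 0.403 -0.465  0.05 ] [-0.143 -0.429]
tin [ 0.697 -0.152  0.305] [ 0.109 -0.082]
mug [0.632 0.428 0.09 ] [-0.029  0.485]
jar [0.506 0.429 0.1  ] [-0.154  0.471]
bottle [ 0.568 -0.472  0.21 ] [ 0.021 -0.415]
[ 0.51869114 -0.09773826] [ 0.57999529 -0.08335766]
[ 0.519 -0.098]
[ 0.486 -0.113]
[ 0.459 -0.135]
[ 0.437 -0.164]
[ 0.424 -0.197]
[ 0.419 -0.232]
[ 0.423 -0.268]
[ 0.509 -0.397 -0.372] [-0.001  0.     0.443]
[ 1.418 -1.173 -0.371] [-0.001  0.     0.443]
```

>>> jog_arm --moves '[0,0,-0.2,0,0,0,0.1,0,0,-0.37,0,0,0.1,0.1,0.13,-0.1,-0.37,0,0,0.2,0.1,0.25,-0.2,-0.37,0,0,0.3,0.1,0.4,-0.3,-0.37,0,0,0.44,0.1,0.51,-0.4,-0.37,0,0,0.44,0.1,0.66,-0.53,-0.37,0,0,0.44,0.1,0.8,-0.65,-0.37,0,0,0.44,0.1]'

```text
time: 1.15
position: [0.378, -0.3478, 0.2998]
tool_rot: [-3.136, 0.193, -0.0]
ft_force: [1.1, -0.6, 1.3]
grip_width: 0.547
grip_force: 0.0
```

Run:
```python
from h import *
rows([(.5187,-.0977,.30,th),(.5187,-.0977,.25,th)])
```

```text
[ 0.364 -0.885 -0.001] [-0.    -0.     0.004]
[ 0.364 -0.885  0.166] [-0.    -0.     0.004]
```

>>> jog_arm --moves '[0.06,-0.15,0,0,0,0,0.1,0.13,-0.31,0,0,0,0.1,0.2,-0.48,0,0,0,0.1,0.27,-0.65,0,0,0,0.1,0.33,-0.8,0,0,0,0.1,0.364,-0.885,0,0,0,0.1,0.364,-0.885,0,0,0,0.1,0.364,-0.885,0,0,0,0.1]'

```text
invalid input
```

```bash
cat >> h.py <<'E'
def wrist(name):
    from bench import ctrl
    s=ctrl.get_state(); i=ctrl.get_image('wrist'); cv2.imwrite(f'pics/{name}.png',i['pixels'][:,:,::-1])
    np.savez('w.npz',T=i['tool_from_camera'],K=[i['fx'],i['cx'],i['cy']],p=s['position'],r=s['tool_rot'])
def wray(u,v,z):
    d=np.load('w.npz'); f,cx,cy=d['K']; T=d['T']; Rt=R.from_rotvec(d['r'])
    c=d['p']+Rt.apply(T[:3,3]); q=Rt.apply(T[:3,:3]@[(u-cx)/f,-(v-cy)/f,-1])
    return c+q*(z-c[2])/q[2]
E
python3 - <<'E'
from h import *
wrist('w1')
E
```

```text
(no output)
```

View pics/w1.png

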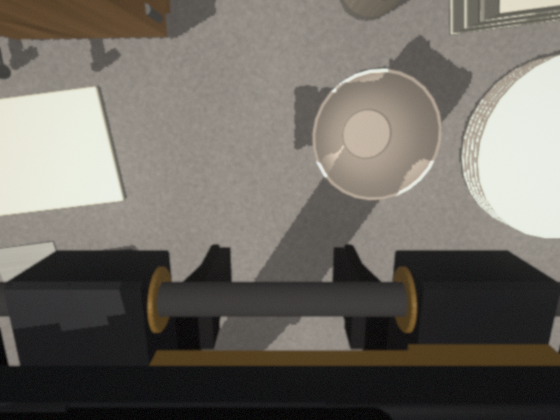

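The picture shows the bowl at (377,133) and the cupboard's corner at upper left; the arm hasn't moved because the call was refused. I'll retry with two-decimal numbers.

>>> jog_arm --moves '[0.06,-0.15,0,0,0,0,0.1,0.13,-0.31,0,0,0,0.1,0.2,-0.48,0,0,0,0.1,0.27,-0.65,0,0,0,0.1,0.33,-0.8,0,0,0,0.1,0.36,-0.88,0,0,0,0.1,0.36,-0.88,0,0,0,0.1,0.36,-0.88,0,0,0,0.1]'

```text
invalid input
```

Run:
```python
from h import *
wrist('w2')
rows([(.5187,-.0977,.176,th)])
```

```text
[ 0.362 -0.862  0.417] [-0.002 -0.002  0.015]
```

View pics/w2.png

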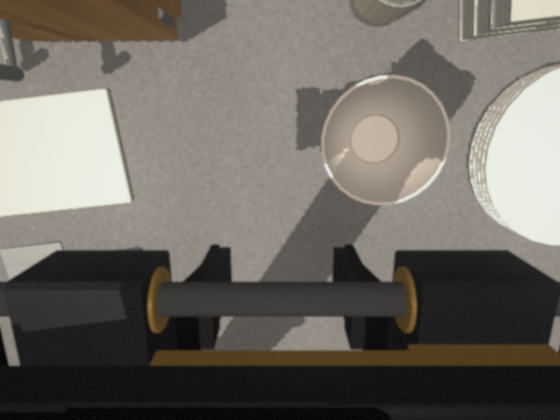

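Refused again, with the same view (bowl at (386,140)). A script was probably running alongside the move, so I'll send moves on their own.

>>> jog_arm --moves '[0.06,-0.15,0,0,0,0,0.1,0.13,-0.31,0,0,0,0.1,0.2,-0.48,0,0,0,0.1,0.27,-0.65,0,0,0,0.1,0.33,-0.8,0,0,0,0.1,0.36,-0.87,0,0,0,0.1,0.36,-0.87,0,0,0,0.1,0.36,-0.87,0,0,0,0.1]'

```text
invalid input
```

>>> jog_arm --moves '[0.06,-0.15,0.0,0.0,0.0,0.0,0.1,0.13,-0.31,0.0,0.0,0.0,0.0,0.1,0.2,-0.48,0.0,0.0,0.0,0.0,0.1,0.27,-0.65,0.0,0.0,0.0,0.0,0.1,0.33,-0.8,0.0,0.0,0.0,0.0,0.1,0.36,-0.87,0.0,0.0,0.0,0.0,0.1,0.36,-0.87,0.0,0.0,0.0,0.0,0.1,0.36,-0.87,0.0,0.0,0.0,0.0,0.1]'

```text
time: 2.25
position: [0.5158, -0.1059, 0.2997]
tool_rot: [3.135, -0.196, -0.001]
ft_force: [-0.2, -0.6, -0.0]
grip_width: 0.55
grip_force: 0.0
```

Run:
```python
from h import *
rows([(.5187,-.0977,.176,th)])
```

```text
[ 0.007 -0.029  0.412] [0.001 0.001 0.001]
```

>>> jog_arm --moves '[0.01,-0.03,0.03,0.0,0.0,0.0,0.1,0.01,-0.03,0.1,0.0,0.0,0.0,0.1,0.01,-0.03,0.17,0.0,0.0,0.0,0.1,0.01,-0.03,0.24,0.0,0.0,0.0,0.1,0.01,-0.03,0.31,0.0,0.0,0.0,0.1,0.01,-0.03,0.37,0.0,0.0,0.0,0.1,0.01,-0.03,0.41,0.0,0.0,0.0,0.1,0.01,-0.03,0.41,0.0,0.0,0.0,0.1]'

```text
time: 3.25
position: [0.5199, -0.0955, 0.176]
tool_rot: [-3.135, 0.193, 0.003]
ft_force: [0.6, 0.6, 0.9]
grip_width: 0.549
grip_force: 0.0
```

>>> jog_arm --moves '[0.0,0.0,0.0,0.0,0.0,0.0,-0.8,0.0,0.0,0.0,0.0,0.0,0.0,-0.8,0.0,0.0,0.0,0.0,0.0,0.0,-0.8,0.0,0.0,0.0,0.0,0.0,0.0,-0.8,0.0,0.0,0.0,0.0,0.0,0.0,-0.8,0.0,0.0,0.0,0.0,0.0,0.0,-0.8,0.0,0.0,0.0,0.0,0.0,0.0,-0.8,0.0,0.0,0.0,0.0,0.0,0.0,-0.8]' --newtons 10

```text
time: 4.25
position: [0.5213, -0.0993, 0.1774]
tool_rot: [3.131, -0.197, 0.004]
ft_force: [2.1, -6.6, -1.6]
grip_width: 0.154
grip_force: 10.0
```

Run:
```python
import numpy as np
for a in np.arange(0,1.61,.1):
    c,s=np.cos(a),np.sin(a)
    dx=-.06*(c-1)-.13*s; dy=-.06*s+.13*(c-1)
    print(round(a,2),round(dx/.3,3),round(-dy/.3,3))
```

```text
0.0 -0.0 -0.0
0.1 -0.042 0.022
0.2 -0.082 0.048
0.3 -0.119 0.078
0.4 -0.153 0.112
0.5 -0.183 0.149
0.6 -0.21 0.189
0.7 -0.232 0.231
0.8 -0.25 0.275
0.9 -0.264 0.321
1.0 -0.273 0.367
1.1 -0.277 0.415
1.2 -0.276 0.463
1.3 -0.271 0.51
1.4 -0.261 0.557
1.5 -0.246 0.602
1.6 -0.227 0.646
```

>>> jog_arm --moves '[-0.02,0.01,0.0,0.0,0.0,0.0,-0.8,-0.04,0.02,0.0,0.0,0.0,0.0,-0.8,-0.06,0.04,0.0,0.0,0.0,0.0,-0.8,-0.08,0.05,0.0,0.0,0.0,0.0,-0.8,-0.12,0.08,0.0,0.0,0.0,0.0,-0.8,-0.15,0.11,0.0,0.0,0.0,0.0,-0.8,-0.18,0.15,0.0,0.0,0.0,0.0,-0.8,-0.18,0.15,0.0,0.0,0.0,0.0,-0.8]'

```text
time: 5.25
position: [0.461, -0.1345, 0.1774]
tool_rot: [3.135, -0.196, 0.001]
ft_force: [2.1, -2.1, 0.9]
grip_width: 0.158
grip_force: 10.0
```

>>> jog_arm --moves '[-0.03,0.04,0.0,0.0,0.0,0.0,-0.8,-0.05,0.08,0.0,0.0,0.0,0.0,-0.8,-0.07,0.13,0.0,0.0,0.0,0.0,-0.8,-0.08,0.17,0.0,0.0,0.0,0.0,-0.8,-0.09,0.22,0.0,0.0,0.0,0.0,-0.8,-0.09,0.27,0.0,0.0,0.0,0.0,-0.8,-0.09,0.31,0.0,0.0,0.0,0.0,-0.8,-0.09,0.31,0.0,0.0,0.0,0.0,-0.8]'

```text
time: 6.25
position: [0.421, -0.2238, 0.177]
tool_rot: [-3.135, 0.197, 0.005]
ft_force: [-2.5, 1.4, 6.3]
grip_width: 0.152
grip_force: 10.0
```

>>> jog_arm --moves '[0.0,0.02,0.0,0.0,0.0,0.0,-0.8,0.01,0.05,0.0,0.0,0.0,0.0,-0.8,0.01,0.08,0.0,0.0,0.0,0.0,-0.8,0.02,0.1,0.0,0.0,0.0,0.0,-0.8,0.03,0.14,0.0,0.0,0.0,0.0,-0.8,0.04,0.17,0.0,0.0,0.0,0.0,-0.8,0.04,0.18,0.0,0.0,0.0,0.0,-0.8,0.04,0.18,0.0,0.0,0.0,0.0,-0.8]'

```text
time: 7.25
position: [0.4286, -0.2775, 0.1769]
tool_rot: [3.136, -0.193, 0.0]
ft_force: [0.0, 0.2, 2.9]
grip_width: 0.155
grip_force: 10.0
```

>>> jog_arm --moves '[0.0,0.0,0.0,0.0,0.0,0.0,-0.4,0.0,0.0,0.0,0.0,0.0,0.0,-0.4,0.0,0.0,0.0,0.0,0.0,0.0,-0.4,0.0,0.0,-0.07,0.0,0.0,0.0,-0.4,0.0,0.0,-0.15,0.0,0.0,0.0,-0.4,0.0,0.0,-0.25,0.0,0.0,0.0,-0.4,0.0,0.0,-0.35,0.0,0.0,0.0,-0.4,0.0,0.0,-0.4,0.0,0.0,0.0,-0.4]'

```text
time: 8.25
position: [0.4289, -0.2777, 0.2985]
tool_rot: [3.135, -0.193, 0.003]
ft_force: [-0.7, 0.0, 0.1]
grip_width: 0.298
grip_force: 0.0
```

Run:
```python
from h import *
import cv2
from bench import ctrl
rows([(*W(-.016,-.028),.30,th)])
rows([(*W(-.06,-.028),.30,th)])
i=ctrl.get_image('top'); a=i['pixels'][110:290,225:385,::-1]
cv2.imwrite('pics/t1.png',cv2.resize(a,None,fx=3.3,fy=3.3,interpolation=2))
```

```text
[ 0.42  -0.705 -0.005] [ 0.001 -0.002  0.003]
[ 0.274 -0.705 -0.005] [ 0.001 -0.002  0.003]
```

View pics/t1.png

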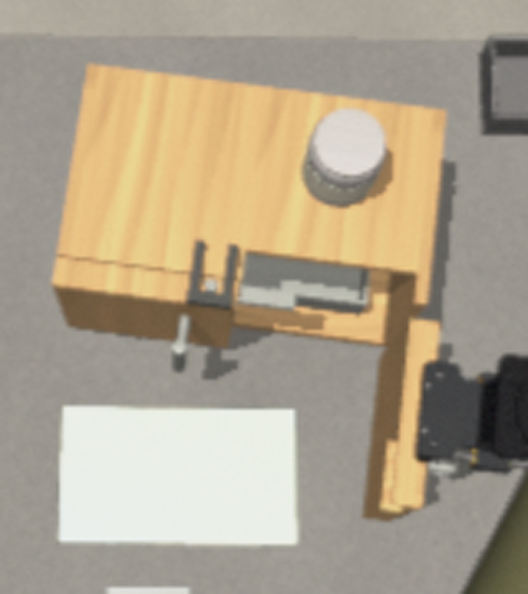

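The right door stands open at about square. The tab is the light bar at crop (238–296, 290–305), centred near (267,297).

Run:
```python
from h import *
for u in ((238,292),(267,297),(296,300)):
    p=ray('top',225+u[0]/3.3-.35,110+u[1]/3.3-.35,.207); print(p.round(4),L(p).round(4))
```

```text
[ 0.5865 -0.0547  0.207 ] [-0.0131  0.0013]
[ 0.5818 -0.0828  0.207 ] [-0.0142 -0.0272]
[ 0.5791 -0.1108  0.207 ] [-0.0134 -0.0553]
```

>>> jog_arm --moves '[0.05,-0.1,0.0,0.0,0.0,0.0,-1.0,0.12,-0.22,0.0,0.0,0.0,0.0,-1.0,0.2,-0.36,0.0,0.0,0.0,0.0,-1.0,0.3,-0.5,0.0,0.0,0.0,0.0,-1.0,0.37,-0.62,0.0,0.0,0.0,0.0,-1.0,0.42,-0.7,0.0,0.0,0.0,0.0,-1.0,0.42,-0.7,0.0,0.0,0.0,0.0,-1.0,0.42,-0.7,0.0,0.0,0.0,0.0,-1.0]'

```text
time: 9.3
position: [0.5786, -0.0855, 0.296]
tool_rot: [3.135, -0.194, -0.003]
ft_force: [0.1, -0.2, -0.4]
grip_width: 0.008
grip_force: 0.0
```

>>> jog_arm --moves '[0.0,0.0,0.05,0.0,0.0,0.0,-1.0,0.0,0.0,0.12,0.0,0.0,0.0,-1.0,0.0,0.0,0.18,0.0,0.0,0.0,-1.0,0.0,0.0,0.23,0.0,0.0,0.0,-1.0,0.0,0.0,0.26,0.0,0.0,0.0,-1.0,0.0,0.0,0.28,0.0,0.0,0.0,-1.0,0.0,0.0,0.28,0.0,0.0,0.0,-1.0,0.0,0.0,0.28,0.0,0.0,0.0,-1.0]'

```text
time: 10.3
position: [0.5797, -0.0845, 0.2135]
tool_rot: [3.135, -0.193, 0.002]
ft_force: [-0.2, 0.5, 0.2]
grip_width: 0.01
grip_force: 0.0
```

>>> jog_arm --moves '[0.0,0.0,0.01,0.0,0.0,0.0,-1.0,0.0,0.0,0.03,0.0,0.0,0.0,-1.0,0.0,0.0,0.04,0.0,0.0,0.0,-1.0,0.0,0.0,0.06,0.0,0.0,0.0,-1.0,0.0,0.0,0.07,0.0,0.0,0.0,-1.0,0.0,0.0,0.08,0.0,0.0,0.0,-1.0,0.0,0.0,0.09,0.0,0.0,0.0,-1.0,0.0,0.0,0.09,0.0,0.0,0.0,-1.0]'

```text
time: 11.3
position: [0.5791, -0.0846, 0.1857]
tool_rot: [3.136, -0.193, -0.001]
ft_force: [-0.1, 0.0, 0.5]
grip_width: 0.006
grip_force: 0.0
```

>>> jog_arm --moves '[0.0,0.0,0.0,0.0,0.0,0.0,-1.0,0.0,0.0,0.01,0.0,0.0,0.0,-1.0,0.0,0.0,0.01,0.0,0.0,0.0,-1.0,0.0,0.0,0.01,0.0,0.0,0.0,-1.0,0.0,0.0,0.01,0.0,0.0,0.0,-1.0,0.0,0.0,0.01,0.0,0.0,0.0,-1.0,0.0,0.0,0.01,0.0,0.0,0.0,-1.0,0.0,0.0,0.01,0.0,0.0,0.0,-1.0]'

```text
time: 12.3
position: [0.5793, -0.0846, 0.1829]
tool_rot: [3.136, -0.193, 0.0]
ft_force: [0.5, 0.1, 0.8]
grip_width: 0.003
grip_force: 0.0
```

>>> jog_arm --moves '[0.0,0.0,-0.05,0.0,0.0,0.0,-1.0,0.0,0.0,-0.12,0.0,0.0,0.0,-1.0,0.0,0.0,-0.2,0.0,0.0,0.0,-1.0,0.0,0.0,-0.3,0.0,0.0,0.0,-1.0,-0.05,0.0,-0.37,0.0,0.0,0.0,-1.0,-0.12,0.0,-0.37,0.0,0.0,0.0,-1.0,-0.18,0.0,-0.37,0.0,0.0,0.0,-1.0,-0.18,0.0,-0.37,0.0,0.0,0.0,-1.0]'

```text
time: 13.3
position: [0.5255, -0.0779, 0.2956]
tool_rot: [3.134, -0.193, 0.003]
ft_force: [0.5, -0.5, -0.1]
grip_width: 0.004
grip_force: 0.0
```

Run:
```python
from h import *
from bench import ctrl
wrist('w3'); a=cv2.imread('pics/w3.png')
b=ctrl.get_image('scene')['pixels'][165:265,160:330,::-1]; b=cv2.resize(b,(476,280),interpolation=2)
a=cv2.resize(a[:300],(560,300)); c=np.zeros((580,560,3),np.uint8); c[:300]=a; c[300:,:476]=b
cv2.imwrite('pics/c1.png',c)
print(ctrl.get_state()['position'])
```

```text
[ 0.5262839  -0.07806915  0.29480769]
```

View pics/c1.png

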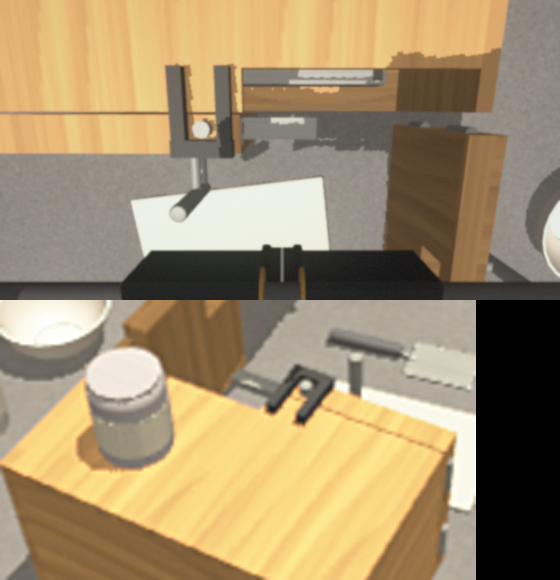

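The wrist view shows the tab at (242–317, 118–138) and the pin top at (202,129). In the scene crop the tab's free end is near (236,380). I'll triangulate its height.

Run:
```python
from h import *
for z in(.183,.187,.207):
    a,b=wray(242,128,z),wray(317,128,z); print(z,L(a).round(4),L(b).round(4), 'w',np.linalg.norm(wray(280,118,z)-wray(280,138,z)).round(4),'scene end', ((proj('scene',b)-[160,165])*2.8+[0,300]).round(1))
for z in(.209,.229): print('pin',z,L(wray(202,129,z)).round(4),((proj('scene',wray(202,129,z))-[160,165])*2.8+[0,300]).round(1))
i=cv2.imread('pics/scene0.png')
p=ray('scene',*S(332,118),.207); print('before',p,L(p))
```

```text
0.183 [-0.014   0.0028] [-0.0138 -0.0581] w 0.0159 scene end [232.8 386.7]
0.187 [-0.0138  0.0024] [-0.0136 -0.0577] w 0.0157 scene end [232.7 384.1]
0.207 [-0.0128  0.0004] [-0.0127 -0.0558] w 0.0147 scene end [232.3 370.8]
pin 0.209 [-0.0135  0.03  ] [307.1 395.9]
pin 0.229 [-0.0125  0.0258] [302.3 380.3]
before [ 0.59452829 -0.10573386  0.207     ] [ 0.00123992 -0.04836388]
```

Run:
```python
from h import *
from bench import ctrl
n=ctrl.get_image('scene')['pixels']; o=cv2.imread('pics/scene0.png')[:,:,::-1]
t0=cv2.imread('pics/top0.png')[:,:,::-1]
for nm,im in(('old',o),('new',n)):
    print(nm); print(im[190:202,262:276].astype(int).sum(2)//3)
print('tab'); 
for nm,im in(('old',o),('new',n)):
    print(im[188:200,240:262].astype(int).sum(2)//3)
print(proj('scene',[*W(-.016,.02),.229]),proj('scene',[*W(-.016,.02),.209]))
```

```text
old
[[196 151 101  92  94  95  94  92  95  97 107 132 154 160]
 [173 117  93  93  91  86  86  89  92  93  93  95 106 112]
 [134  94  94  92  69  47  51  68  80  85  90  93  93  91]
 [ 98  93  92  75  52  67 105 117  94  63  65  84  95  94]
 [ 92  92  75  51  66 135 196 209 175 101  50  68  90  97]
 [ 93  81  52  55 115 178 208 212 200 133  71  84  96  97]
 [ 83  56  56 113 152 151 173 186 164 111  83  92  98  93]
 [ 64  45 103 185 167 107  91 100 103  98  96  97  94  76]
 [ 50  70 154 199 182 122  89  91  94  96  96  97  83  56]
 [ 73 130 176 193 193 160 135 109  95  96  97  89  60  56]
 [142 196 195 170 162 174 182 137  96  96  92  64  51 114]
 [192 206 205 202 202 188 138  98  94  94  75  50  73 177]]
new
[[168 120  69  55  67  88  96  97  97 100 109 135 158 163]
 [149  93  57  68  85  89  89  91  95  95  95  97 109 115]
 [115  68  58  82  71  49  52  69  82  87  92  96  97  95]
 [ 70  65  65  66  53  69 107 119  98  65  66  86  95  98]
 [ 72  86  76  53  70 139 199 213 179 103  51  70  92  99]
 [ 94  83  55  57 117 182 212 217 204 136  73  86  99 100]
 [ 86  59  57 116 155 155 177
[... 1919 characters left out ...]
05 106 104 109 121 137 150 152 133 122 122 121 122 124 130 146 158
  162 169 167 121]
 [100 108 102  92  91 109 150 182 191 162 151 152 135 123 121 122 122 124
  131 146 137  96]
 [112 111 101  96 103  99  95  98 115 150 181 192 164 133 125 124 124 124
  122 112 103  97]
 [112 107 101 119 144 138 115 106  98  94  98 118 149 136 122 124 128 127
  118 103  97  98]
 [106 102 119 156 171 171 162 156 139 117  98  91  95  97 101 109 118 122
  107  98  99  95]
 [102 116 154 169 169 170 170 174 174 162 140 122 113 101  94  94  99 102
  100  98  95  74]
 [155 162 170 168 164 165 168 169 171 171 171 172 164 141 124 106  97  96
   99  96  77  49]]
[266.7205896  192.24095998] [266.95945607 197.55155291]
```

>>> jog_arm --moves '[0.07,0.0,0.0,0.0,0.0,0.0,-1.0,0.14,0.0,0.0,0.0,0.0,0.0,-1.0,0.19,0.0,0.0,0.0,0.0,0.0,-1.0,0.19,0.0,0.1,0.0,0.0,0.0,-1.0,0.19,0.0,0.2,0.0,0.0,0.0,-1.0,0.19,0.0,0.28,0.0,0.0,0.0,-1.0,0.19,0.0,0.33,0.0,0.0,0.0,-1.0,0.19,0.0,0.33,0.0,0.0,0.0,-1.0]'

```text
time: 14.45
position: [0.5818, -0.0848, 0.1939]
tool_rot: [-3.135, 0.193, 0.003]
ft_force: [0.2, 0.6, 0.9]
grip_width: 0.009
grip_force: 0.0
```

Run:
```python
from h import *
from bench import ctrl
s=ctrl.get_state(); print(s['position'],s['ft_force'],L(s['position']))
wrist('w4'); a=cv2.imread('pics/w4.png')[60:300,140:420]
b=ctrl.get_image('scene')['pixels'][165:225,225:295,::-1]; b=cv2.resize(b,None,fx=5,fy=5,interpolation=2)
c=np.zeros((560,800,3),np.uint8); c[:300,:350]=b
w3=cv2.imread('pics/w3.png')[90:170,200:380]; w3=cv2.resize(w3,None,fx=2.4,fy=2.4); c[:192,360:360+w3.shape[1]]=w3
c[310:550,:280]=a
o=cv2.imread('pics/scene0.png')[165:225,225:295]; c[260:560,400:750]=cv2.resize(o,None,fx=5,fy=5,interpolation=2)
cv2.imwrite('pics/c2.png',c)
```

```text
[ 0.58179127 -0.08484376  0.19392258] [0.23854639 0.57368459 0.90066523] [-0.01403088 -0.02924764]
```

View pics/c2.png

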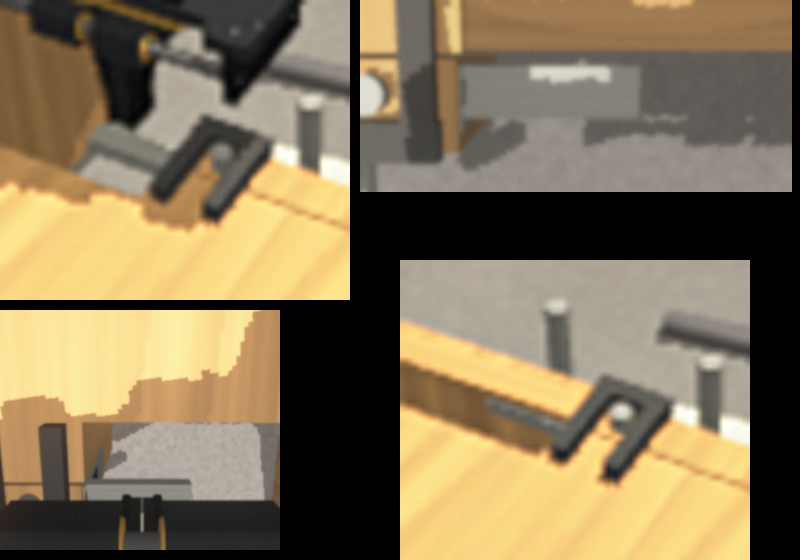

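The scene crop (top left) shows the fingertip at about (125,120), right at the robot-side edge of the tab. The wrist crop (bottom left) shows the tab's rear edge at row 480 and the fingertips at row 497. I'll work out how they overlap.

Run:
```python
from h import *
d=np.load('w.npz')
for z in(.187,.194,.207): print(z,[ (L(wray(225+3,v,z))).round(4).tolist() for v in(230,250)],L(wray(330,230,z)).round(4))
# where TCP projects in wrist
T=np.linalg.inv(d['T']); q=T@[0,0,0,1]; f,cx,cy=d['K']; print('tcp px',cx-f*q[0]/q[2],cy+f*q[1]/q[2])
# scene projections of TCP
print(((proj('scene',d['p'])-[225,165])*5))
for z in(.187,.207):
  print(z,[((proj('scene',[*W(x,y),z])-[225,165])*5).round(0).tolist() for x,y in((-.024,0),(-.008,0),(-.008,-.0545),(-.024,-.0545))])
print(d['T'],d['K'])
```

```text
0.187 [[-0.0095, 0.0017], [-0.0217, 0.0021]] [-0.0093 -0.0569]
0.194 [[-0.0071, 0.0006], [-0.019, 0.0011]] [-0.0069 -0.0559]
0.207 [[-0.0027, -0.0013], [-0.0138, -0.0009]] [-0.0026 -0.0541]
tcp px 281.84764499414695 241.85017567065128
[132.88768331 156.62060412]
0.187 [[187.0, 171.0], [173.0, 189.0], [90.0, 158.0], [105.0, 141.0]]
0.207 [[186.0, 145.0], [171.0, 163.0], [87.0, 132.0], [102.0, 115.0]]
[[-3.91841441e-04  9.64803586e-01  2.62971267e-01  7.22468590e-02]
 [ 9.99999740e-01  5.37174702e-04 -4.80762562e-04 -2.03433868e-04]
 [-6.05102955e-04  2.62971010e-01 -9.64803546e-01 -1.95984498e-01]
 [ 0.00000000e+00  0.00000000e+00  0.00000000e+00  1.00000000e+00]] [371.71141063 281.64551647 209.4000994 ]
```

Run:
```python
from h import *
d=np.load('w.npz'); T=np.linalg.inv(d['T']); f,cx,cy=d['K']
a=cv2.imread('pics/w3.png').astype(int).sum(2)//3
print('col265..300 rows 236-262'); print(a[236:264:2,258:306:3])
for x in(.0095,0,-.0095):
  for z in(0,-.01,-.02,-.03):
    q=T@[x,0.015,z,1]; print(x,z,round(cx-f*q[0]/q[2],1),round(cy+f*q[1]/q[2],1))
Rt=R.from_rotvec(d['r'])
for x in(.0095,-.0095):
  for z in(0,-.01,-.02,-.03): print(x,z,((proj('scene',d['p']+Rt.apply([x,0,z]))-[225,165])*5).round(0))
```

```text
col265..300 rows 236-262
[[234 235 235 234 235 235 234 234 234 235 234 234 234 233 233 234]
 [235 234 234 235 234 234 233 234 233 233 233 233 234 234 233 233]
 [234 234 235 235 234 234 234 234 233 234 233 234 233 234 233 233]
 [234 234 231 231 233 234 232 234 233 233 234 233 232 229 231 233]
 [234 229 160 146 206 233 233 233 233 233 234 231 178 145 181 232]
 [234 212  59  49 110 207 209 211 218 210 209 201  76  48  80 228]
 [231 187  48  43  51  75  76  78 137  76  75  74  43  41  58 215]
 [146 111  47  44  45  45  48  48 116  46  44  46  43  42  47 128]
 [ 50  47  44  43  44  44  44  51 114  47  42  43  42  38  43  45]
 [ 46  46  41  40  42  43  46  50 115  46  44  44  42  40  40  43]
 [ 47  44  42  41  41  44  40  50 114  45  42  43  38  39  40  41]
 [ 44  43  40  40  41  41  42  48 112  41  42  40  38  38  41  40]
 [ 42  42  39  39  39  40  41  48 114  41  40  39  37  35  37  38]
 [ 41  41  37  38  36  41  38  48 112  41  40  39  35  34  34  40]]
0.0095 0 309.0 225.7
0.0095 -0.01 310.3 231.4
0.0095 -0.02 311.8 237.8
0.0095 -0.03 313.5 244.9
0 0 308.6 241.8
0 -0.01 310.0 248.3
0 -0.02 311.4 255.5
0 -0.03 313.0 263.4
-0.0095 0 308.3 257.6
-0.0095 -0.01 309.6 264.8
-0.0095 -0.02 311.0 272.7
-0.0095 -0.03 312.6 281.5
0.0095 0 [124. 167.]
0.0095 -0.01 [123. 154.]
0.0095 -0.02 [122. 141.]
0.0095 -0.03 [121. 128.]
-0.0095 0 [141. 146.]
-0.0095 -0.01 [140. 133.]
-0.0095 -0.02 [139. 120.]
-0.0095 -0.03 [138. 107.]
```

>>> jog_arm --moves '[0.0,0.0,0.02,0.0,0.0,0.0,-1.0,0.0,0.0,0.03,0.0,0.0,0.0,-1.0,0.0,0.0,0.04,0.0,0.0,0.0,-1.0,0.0,0.0,0.05,0.0,0.0,0.0,-1.0,0.0,0.0,0.06,0.0,0.0,0.0,-1.0,0.0,0.0,0.06,0.0,0.0,0.0,-1.0,0.0,0.0,0.06,0.0,0.0,0.0,-1.0,0.0,0.0,0.06,0.0,0.0,0.0,-1.0]'

```text
time: 15.55
position: [0.5823, -0.0849, 0.1771]
tool_rot: [3.136, -0.193, 0.0]
ft_force: [0.5, -0.2, 0.4]
grip_width: 0.002
grip_force: 0.0
```

>>> jog_arm --moves '[0.0,0.0,0.01,0.0,0.0,0.0,-1.0,0.0,0.0,0.01,0.0,0.0,0.0,-1.0,0.0,0.0,0.02,0.0,0.0,0.0,-1.0,0.0,0.0,0.02,0.0,0.0,0.0,-1.0,0.0,0.0,0.02,0.0,0.0,0.0,-1.0,0.0,0.0,0.02,0.0,0.0,0.0,-1.0,0.0,0.0,0.02,0.0,0.0,0.0,-1.0,0.0,0.0,0.02,0.0,0.0,0.0,-1.0]'

```text
time: 16.55
position: [0.5821, -0.085, 0.1708]
tool_rot: [3.136, -0.193, -0.0]
ft_force: [-1.0, -0.1, 1.1]
grip_width: 0.006
grip_force: 0.1
```

Run:
```python
from h import *
from bench import ctrl
n=ctrl.get_image('scene')['pixels'].astype(int).sum(2)//3
print(n[186:204,240:276])
```

```text
[[ 90  88  90  94  96  64  24  15  22  24  18  15  18  17   6  29 124 163
  173 172 173 170 155 148 128  97  73  70  69  40  12  10  15  16  13   7]
 [ 91  87  88  94 109  86  40  18  23  24  20  18  14  11   5  41 148 173
  173 172 171 171 171 174 174 144 100  97  97  56  16  12  17  25  17  15]
 [ 91  89  87  96 110  92  49  17  18  22  20  17  15  10   4  40 150 174
  174 170 166 166 171 176 157 103  78 124 132  83  25  11  25  32  20  52]
 [ 92  87  88 107 116 114  72  23  19  24  21  18  14  12   5  38 141 172
  174 170 168 167 171 162 117  68  58  84  80  46  17  12  25  22  37 106]
 [ 92  88  93 108 117 122  79  26  18  23  22  17  14  13   5  29 115 161
  169 170 169 171 166 119  68  55  57  61  61  40  20  12  13  17  65 140]
 [ 92  88 102 116 123 126  86  32  19  23  22  16  13  11   6  28 115 162
  172 171 171 172 148  92  57  58  57  57  58  40  27  19  14  30  71  90]
 [ 94  88 104 121 127 128  96  44  19  21  23  18  13  12   5  37 125 166
  172 172 173 162 116  69  57  58  51  45  45  40  33  24  22  43  57  56]
 [ 95  89 101 116 123 127  96  44  17  22  21  15  14   6
[... 882 characters left out ...]
 141 123 113 103  92  81  64
   57  58  52  41  54  98 121 131 130 120 111  91  65  57  69  81  61  58]
 [141 154 160 161 162 167 169 169 169 170 170 170 170 162 136  93  62  58
   57  52  41  48  90 126 131 120 116 121 117  84  58  68  85  67  52 115]
 [136 136 138 140 147 158 167 168 169 169 169 170 173 173 149  93  64  69
   61  42  46  81 122 136 136 134 134 123  91  62  59  84  79  52  76 179]
 [135 135 131 127 123 130 144 151 156 165 169 168 169 167 128  73  68  84
   62  42  72 120 136 136 134 134 131 105  70  66  68  73  57  63 109 178]
 [131 130 125 122 121 122 144 154 159 171 182 180 168 154 117  63  40  43
   38  54 103 130 135 134 132 130 114  79  60  88  84  57  60 124 163 174]]
```

>>> jog_arm --moves '[0.0,0.0,0.01,0.0,0.0,0.0,-1.0,0.0,0.0,0.01,0.0,0.0,0.0,-1.0,0.0,0.0,0.02,0.0,0.0,0.0,-1.0,0.0,0.0,0.02,0.0,0.0,0.0,-1.0,0.0,0.0,0.02,0.0,0.0,0.0,-1.0,0.0,0.0,0.02,0.0,0.0,0.0,-1.0,0.0,0.0,0.02,0.0,0.0,0.0,-1.0,0.0,0.0,0.02,0.0,0.0,0.0,-1.0]'

```text
time: 17.6
position: [0.5822, -0.0849, 0.1648]
tool_rot: [3.136, -0.193, -0.0]
ft_force: [0.3, 0.0, -0.7]
grip_width: 0.005
grip_force: 0.0
```

Run:
```python
from h import *
from bench import ctrl
n=ctrl.get_image('scene')['pixels'].astype(int).sum(2)//3
print(n[186:204,240:276]); s=ctrl.get_state(); print(s['ft_force'],s['torque'])
```

```text
[[ 90  87  90  93  82  45  14  16  24  26  26  25  27  31  37  25  56 123
  146 128  96  92  89  69  72  79  84  98 128  86  22  11  19  23  21  14]
 [ 90  88  88  93 108  76  25  13  21  25  21  17  21  25  19  19  92 158
  176 175 156 146 126  97  74  63  64  77  87  54  15  13  13  16  13   9]
 [ 91  88  89  97 111  85  39  16  20  24  18  14  11  15   8  31 125 166
  175 173 169 169 173 159 111  70  58  62  65  44  20  14  12  19  14   6]
 [ 91  87  88 107 115  95  49  16  20  23  24  14  15  12   5  38 141 172
  174 171 168 168 173 164 116  69  54  58  61  40  18  14  16  25  17  19]
 [ 91  87  89 107 117 125  81  27  18  24  21  17  14  12   8  30 116 161
  171 169 168 171 166 122  71  57  58  61  62  43  20  13  19  33  20  45]
 [ 92  88  87 106 121 142 104  41  19  23  24  18  15  12   6  29 115 162
  173 169 172 171 148  92  57  56  58  57  60  39  18  11  11  13  23  65]
 [ 93  88  91 107 126 129  94  43  19  23  23  16  14  11   7  25 106 160
  172 171 172 162 116  68  57  58  50  45  48  34  26  20  10  17  38  54]
 [ 94  89 100 111 122 125  93  41  17  22  24  16  11  13
[... 958 characters left out ...]
02  73  57  60  79  61  59]
 [141 153 161 162 163 169 172 171 171 161 140 120 102  94  93  85  67  58
   57  51  41  46  90 126 131 120 115 120 116  84  58  57  61  55  52 117]
 [135 136 137 140 147 159 167 171 171 171 171 161 141 124 104  72  62  69
   60  43  45  81 122 137 136 133 133 124  90  62  57  56  63  50  76 179]
 [134 134 131 126 124 129 143 150 158 165 169 169 168 167 126  73  70  84
   61  41  72 119 135 136 133 134 131 106  72  57  64  56  48  62 110 178]
 [132 129 125 122 121 121 125 145 159 171 181 180 170 156 117  65  40  43
   39  55 103 131 134 133 133 130 114  80  59  60  71  56  60 124 163 175]]
[-0.07918287 -0.20545824  0.59206422] [ 0.02350419  0.0082327  -0.03203055]
```

The tab and pin moved down about 2 px (≈9 mm), so the fingers are pressing it. I'll go a bit further.

>>> jog_arm --moves '[0.0,0.0,0.01,0.0,0.0,0.0,-1.0,0.0,0.0,0.01,0.0,0.0,0.0,-1.0,0.0,0.0,0.02,0.0,0.0,0.0,-1.0,0.0,0.0,0.02,0.0,0.0,0.0,-1.0,0.0,0.0,0.02,0.0,0.0,0.0,-1.0,0.0,0.0,0.02,0.0,0.0,0.0,-1.0,0.0,0.0,0.02,0.0,0.0,0.0,-1.0,0.0,0.0,0.02,0.0,0.0,0.0,-1.0]'

```text
time: 18.65
position: [0.582, -0.0849, 0.1588]
tool_rot: [3.136, -0.193, -0.001]
ft_force: [-0.6, -0.4, 1.0]
grip_width: 0.007
grip_force: 0.0
```

Run:
```python
from h import *
from bench import ctrl
n=ctrl.get_image('scene')['pixels'].astype(int).sum(2)//3
print(n[190:204,240:274])
```

```text
[[ 92  87  87  94 111 108  61  15  18  22  21  15  17  14   7  29 114 162
  172 171 172 174 168 119  65  52  55  60  63  43  19  12  15  21]
 [ 93  87  88 104 125 153 103  33  17  24  21  17  13  13   6  27 109 163
  174 170 171 173 150  94  59  58  57  55  54  38  16  13  17  32]
 [ 92  87  92 107 131 154 110  44  18  24  25  18  15  12   8  15  84 155
  172 172 172 162 116  69  58  57  50  46  48  36  18  11  18  24]
 [ 93  89 102 107 108 116  94  47  16  23  25  15  14  13  11  17  82 155
  173 172 164 119  70  57  57  51  43  43  44  34  21  17  14  12]
 [ 94  94 101 104 112 121  96  47  18  21  23  20  13  12   9  18  84 159
  178 166 129  79  56  56  49  41  54  65  59  42  30  24  14  19]
 [ 95 103 104 110 122 127 110  60  21  21  23  19  12  12   6  22  95 164
  175 136  82  57  57  52  42  50  88 113 104  80  54  40  25  37]
 [ 97 100 104 113 122 125 115  65  18  17  24  16  15   9   7  40 117 166
  151  94  58  56  52  43  45  78 119 139 138 123  92  63  43  53]
 [ 99 103 110 103 105 111 118  73  19  18  23  17  11  12  35  79 125 144
  102  61  57  57  48  41  71 117 135 1
[... 174 characters left out ...]
 153 170 144 119 111 103  85  72  63  49  33  19  53 113 126 101  69
   56  58  50  40  56  98 121 129 128 131 130 112  76  59  58  55]
 [141 154 162 161 164 159 142 121 113 105  88  71  55  79 113 107  74  57
   57  52  42  47  89 126 130 121 116 121 117  84  59  57  58  46]
 [134 136 136 141 149 161 169 162 156 141 120 104  94  94  97  91  74  71
   60  43  45  80 123 136 135 134 133 122  90  63  57  58  49  43]
 [133 133 131 127 125 131 146 153 159 167 161 140 122 110  89  65  69  84
   62  41  72 120 137 135 133 134 131 106  72  59  57  54  42  63]
 [144 130 125 122 121 120 125 146 159 173 184 181 169 146 111  64  42  44
   40  55 103 130 134 133 133 130 114  81  59  58  53  45  61 124]]
```

>>> jog_arm --moves '[0.0,0.0,0.01,0.0,0.0,0.0,-1.0,0.0,0.0,0.01,0.0,0.0,0.0,-1.0,0.0,0.0,-0.05,0.0,0.0,0.0,-1.0,0.0,0.0,-0.12,0.0,0.0,0.0,-1.0,0.0,0.0,-0.2,0.0,0.0,0.0,-1.0,0.0,0.0,-0.3,0.0,0.0,0.0,-1.0,0.0,0.0,-0.4,0.0,0.0,0.0,-1.0,0.0,0.0,-0.46,0.0,0.0,0.0,-1.0]'

```text
time: 19.7
position: [0.5828, -0.0848, 0.2997]
tool_rot: [3.135, -0.193, 0.004]
ft_force: [-0.1, 0.3, 0.9]
grip_width: 0.005
grip_force: 0.0
```

Run:
```python
from h import *
from bench import ctrl
rows([(*W(-.075,.05),.30,th),(*W(-.075,.05),.176,th)])
n=ctrl.get_image('scene')['pixels'].astype(int).sum(2)//3
print(n[190:204,240:274])
```

```text
[-0.206 -0.264 -0.002] [ 0.    -0.003  0.004]
[-0.207 -0.264  0.412] [ 0.    -0.003  0.004]
[[114 108 109 112 113 122 145 164 168 165 166 167 166 167 168 168 167 168
  169 169 169 171 167 118  68  56  67  89  95  96  97 100 109 134]
 [115 110 108 110 121 148 165 167 168 167 165 164 166 165 168 168 168 169
  171 170 172 173 149  92  55  65  84  90  90  94  96  96  95  99]
 [116 111 109 111 128 147 164 168 167 168 165 165 167 168 167 169 168 169
  170 172 173 162 115  68  67  86  72  52  53  70  87  91  93  96]
 [117 111 108 106 102 113 157 172 167 164 164 167 170 169 170 171 169 169
  170 172 164 119  69  66  85  78  56  44  39  43  51  56  69  87]
 [117 112 105 102 110 131 176 188 176 169 167 168 171 171 170 170 172 174
  175 165 130  78  58  82  77  54  60  69  57  48  43  39  45  72]
 [118 111 103 106 129 133 172 200 200 188 180 176 171 168 168 168 171 177
  174 133  80  65  67  74  53  58 123 151 119  94  76  55  60  87]
 [117 107 102 110 122 122 131 173 189 188 199 199 188 181 176 173 172 175
  149  93  59  86  85  58  55 119 193 208 188 168 135  94  85  96]
 [107 103 115 113 115
[... 266 characters left out ...]
 153 161 127  99  91  91 109 147 138 121 118 126 128 128 125 123  85
   65  66  66  50  76 134 178 192 193 198 201 182 128  97  97  90]
 [141 154 163 152 133 121 112 102  98 109 108 108 115 122 121  98  70  59
   84  83  57  63 145 197 197 173 160 175 182 140  97  95  94  66]
 [136 138 139 142 150 160 160 138 116 101  93  91  97 108 106  76  55  66
   78  59  54 122 194 208 206 205 203 189 138  97  95  94  77  50]
 [136 135 132 130 127 135 149 155 151 135 123 113 101 100  90  59  51  77
   68  49  86 189 207 205 203 205 203 176 117  94  95  83  56  62]
 [133 131 127 124 124 125 128 130 137 152 162 154 135 123 107  67  41  41
   44  77 138 195 205 203 202 201 186 133  97  96  85  56  59 123]]
```

>>> jog_arm --moves '[-0.05,-0.07,0.0,0.0,0.0,0.0,0.1,-0.11,-0.15,0.0,0.0,0.0,0.0,0.1,-0.17,-0.22,0.0,0.0,0.0,0.0,0.1,-0.21,-0.26,0.0,0.0,0.0,0.0,0.1,-0.21,-0.26,0.0,0.0,0.0,0.0,0.1,-0.21,-0.26,0.06,0.0,0.0,0.0,0.1,-0.21,-0.26,0.12,0.0,0.0,0.0,0.1,-0.21,-0.26,0.15,0.0,0.0,0.0,0.1]'

```text
time: 20.75
position: [0.5284, -0.0006, 0.2493]
tool_rot: [-3.135, 0.195, 0.005]
ft_force: [0.2, -0.7, 0.1]
grip_width: 0.554
grip_force: 0.0
```

>>> jog_arm --moves '[0.0,0.0,0.06,0.0,0.0,0.0,0.1,0.0,0.0,0.12,0.0,0.0,0.0,0.1,0.0,0.0,0.18,0.0,0.0,0.0,0.1,0.0,0.0,0.24,0.0,0.0,0.0,0.1,0.0,0.0,0.28,0.0,0.0,0.0,0.1,0.0,0.0,0.28,0.0,0.0,0.0,-0.8,0.0,0.0,0.28,0.0,0.0,0.0,-0.8,0.0,0.0,0.28,0.0,0.0,0.0,-0.8]'

```text
time: 21.75
position: [0.5298, 0.0002, 0.1687]
tool_rot: [3.135, -0.193, 0.002]
ft_force: [0.6, 0.6, -0.9]
grip_width: 0.292
grip_force: 0.0
```

>>> jog_arm --moves '[0.0,0.0,0.0,0.0,0.0,0.0,-0.8,0.0,0.0,0.0,0.0,0.0,0.0,-0.8,0.0,0.0,0.0,0.0,0.0,0.0,-0.8,0.0,0.0,0.0,0.0,0.0,0.0,-0.8,-0.02,-0.01,0.0,0.0,0.0,0.0,-0.8,-0.04,-0.02,0.0,0.0,0.0,0.0,-0.8,-0.04,-0.02,0.0,0.0,0.0,0.0,-0.8,-0.04,-0.02,0.0,0.0,0.0,0.0,-0.8]'

```text
time: 22.75
position: [0.5184, 0.0085, 0.1684]
tool_rot: [-3.135, 0.192, -0.002]
ft_force: [3.7, 4.0, 3.0]
grip_width: 0.155
grip_force: 10.0
```

>>> jog_arm --moves '[-0.02,-0.01,0.0,0.0,0.0,0.0,-0.8,-0.04,-0.03,0.0,0.0,0.0,0.0,-0.8,-0.06,-0.04,0.0,0.0,0.0,0.0,-0.8,-0.08,-0.06,0.0,0.0,0.0,0.0,-0.8,-0.11,-0.09,0.0,0.0,0.0,0.0,-0.8,-0.14,-0.13,0.0,0.0,0.0,0.0,-0.8,-0.17,-0.17,0.0,0.0,0.0,0.0,-0.8,-0.17,-0.17,0.0,0.0,0.0,0.0,-0.8]'

```text
time: 23.75
position: [0.4714, 0.0648, 0.1678]
tool_rot: [3.134, -0.191, -0.005]
ft_force: [-2.2, -0.6, 6.5]
grip_width: 0.159
grip_force: 10.0
```

>>> jog_arm --moves '[-0.02,-0.04,0.0,0.0,0.0,0.0,-0.8,-0.04,-0.09,0.0,0.0,0.0,0.0,-0.8,-0.05,-0.13,0.0,0.0,0.0,0.0,-0.8,-0.06,-0.18,0.0,0.0,0.0,0.0,-0.8,-0.07,-0.23,0.0,0.0,0.0,0.0,-0.8,-0.07,-0.27,0.0,0.0,0.0,0.0,-0.8,-0.06,-0.32,0.0,0.0,0.0,0.0,-0.8,-0.06,-0.32,0.0,0.0,0.0,0.0,-0.8]'

```text
time: 24.75
position: [0.4662, 0.1638, 0.1671]
tool_rot: [-3.135, 0.188, 0.005]
ft_force: [-4.8, 1.2, 1.7]
grip_width: 0.156
grip_force: 10.0
```

>>> jog_arm --moves '[0.0,-0.02,0.0,0.0,0.0,0.0,-0.8,0.01,-0.04,0.0,0.0,0.0,0.0,-0.8,0.01,-0.05,0.0,0.0,0.0,0.0,-0.8,0.02,-0.08,0.0,0.0,0.0,0.0,-0.8,0.03,-0.11,0.0,0.0,0.0,0.0,-0.8,0.03,-0.12,0.0,0.0,0.0,0.0,-0.8,0.03,-0.12,0.0,0.0,0.0,0.0,-0.8,0.03,-0.12,0.0,0.0,0.0,0.0,-0.8]'

```text
time: 25.75
position: [0.4816, 0.1955, 0.1673]
tool_rot: [3.135, -0.195, 0.001]
ft_force: [1.8, -1.3, -9.8]
grip_width: 0.155
grip_force: 10.0
```

>>> jog_arm --moves '[0.0,0.0,0.0,0.0,0.0,0.0,-0.4,0.0,0.0,0.0,0.0,0.0,0.0,-0.4,0.0,0.0,0.0,0.0,0.0,0.0,-0.4,0.0,0.0,-0.07,0.0,0.0,0.0,-0.4,0.0,0.0,-0.15,0.0,0.0,0.0,-0.4,0.0,0.0,-0.25,0.0,0.0,0.0,-0.4,0.0,0.0,-0.35,0.0,0.0,0.0,-0.4,0.0,0.0,-0.45,0.0,0.0,0.0,-0.4]'

```text
time: 26.75
position: [0.481, 0.1969, 0.3044]
tool_rot: [-3.136, 0.192, -0.002]
ft_force: [-0.4, 0.0, 0.0]
grip_width: 0.3
grip_force: 0.0
```

Run:
```python
import cv2,numpy as np
from bench import ctrl
a=ctrl.get_image('top')['pixels'][100:310,120:460,::-1]
b=ctrl.get_image('scene')['pixels'][120:330,100:460,::-1]
c=np.zeros((600,560,3),np.uint8)
a=cv2.resize(a,(486,300)); b=cv2.resize(b,(514,300)); c[:300,:486]=a; c[300:,:514]=b
cv2.imwrite('pics/f.png',c)
```

```text
(no output)
```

View pics/f.png

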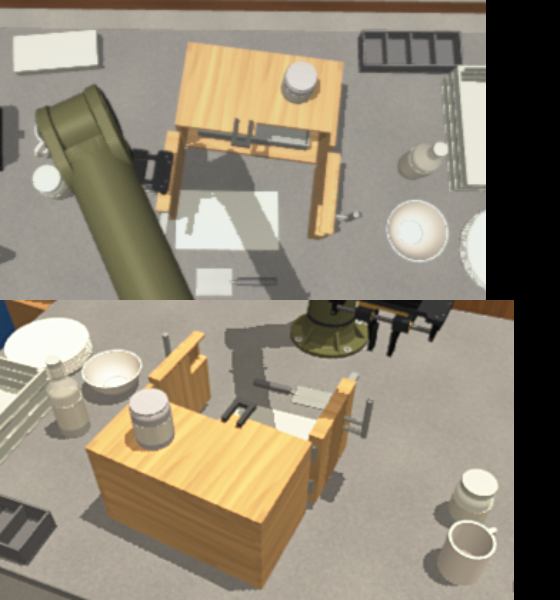

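Both doors stand open and about square: the left one at (170,180) and the right one at (325,195) in the top crop. The mug, jar, tin, bottle and bowl are in place and the gripper is clear, so I'll hand in.

```bash
python3 -c "
from bench import ctrl
print(ctrl.close_job())"
```

```text
the job is handed in; nothing more can be done
None
```

Job handed in at about 27 s: the right door was opened first, then the bolt was pushed down about 18 mm (estimated from the images), then the left door was opened; both stand at about 90°, and the mug, jar, bottle, bowl and tin look undisturbed in the last pictures.

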